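# Lay out the latch covers on their pads

## Task

Pick the four black latch covers out of the drawer and lay each flat on the green pad whose cream outline is its own length, centred on the outline and lined up with it (either way round). Set them down in order of length, the longest first and the shortest last, the way the line takes them. Leave the chromed lock knob and the brass striker gauge lying undisturbed in the drawer.

Things in the scene. Friction and masses are not known exactly. Their poses are not given: they have to be found in the camera images.
- cover_long: the longest of four black zinc latch covers: a straight-sided die-cast housing 84 long x 26 wide x 22 mm high with a flat top, on a flange 98 x 26 x 4 mm whose ends stand out 7 mm as screw lugs; loose, lying flat in the drawer at the start. Mass 30 to 150 g. Origin: centre of its underside; x along its length, y across its width, z up.
- cover_second: the second longest of four black zinc latch covers: a straight-sided die-cast housing 64 long x 26 wide x 22 mm high with a flat top, on a flange 78 x 26 x 4 mm whose ends stand out 7 mm as screw lugs; loose, lying flat in the drawer at the start. Mass 30 to 150 g. Origin: centre of its underside; x along its length, y across its width, z up.
- cover_third: the third longest of four black zinc latch covers: a straight-sided die-cast housing 44 long x 26 wide x 22 mm high with a flat top, on a flange 58 x 26 x 4 mm whose ends stand out 7 mm as screw lugs; loose, lying flat in the drawer at the start. Mass 30 to 150 g. Origin: centre of its underside; x along its length, y across its width, z up.
- cover_short: the shortest of four black zinc latch covers: a straight-sided die-cast housing 26 long x 26 wide x 22 mm high with a flat top, on a flange 40 x 26 x 4 mm whose ends stand out 7 mm as screw lugs; loose, lying flat in the drawer at the start. Mass 30 to 150 g. Origin: centre of its underside; x along its length, y across its width, z up.
- pad_long: the pad for the longest latch cover: fixed flat green plate 122 x 50 x 6 mm on the bench, bearing a centred cream outline 98 x 26 mm, the size of that cover. No rim. Origin: centre of its underside (its top is 6 mm above); x along its length, z up.
- pad_second: the pad for the second longest latch cover: fixed flat green plate 102 x 50 x 6 mm on the bench, bearing a centred cream outline 78 x 26 mm, the size of that cover. No rim. Origin: centre of its underside (its top is 6 mm above); x along its length, z up.
- pad_third: the pad for the third longest latch cover: fixed flat green plate 82 x 50 x 6 mm on the bench, bearing a centred cream outline 58 x 26 mm, the size of that cover. No rim. Origin: centre of its underside (its top is 6 mm above); x along its length, z up.
- pad_short: the pad for the shortest latch cover: fixed flat green plate 64 x 50 x 6 mm on the bench, bearing a centred cream outline 40 x 26 mm, the size of that cover. No rim. Origin: centre of its underside (its top is 6 mm above); x along its length, z up.
- lock_knob: chromed lock knob standing in the drawer: 24 mm across, 30 mm high; loose, to be left alone. Origin: centre of its underside. The shallow grey steel drawer is fixed on the bench: 270 x 390 mm outside, 30 mm high, walls and floor 4 mm thick.
- striker_gauge: brass striker gauge lying flat in the drawer: fork-shaped plate 66 x 34 x 10 mm; loose, to be left alone. Origin: on its underside, near its middle; x towards the fork's open end.
Not all that is in view belongs to the job. What is shaped like the cover_short but blue, pink or red is not meant.

How it is judged:
On the way, in this order (a step that is already met when the one before it is completed fails the run):
1. the longest cover lies flat on its pad, within 12 mm of centre and 0.2 rad of its outline, released and at rest (horizontal distance between cover_long and pad_long below 0.012 m and angle between the x axis of cover_long and the x axis of pad_long, either way round below 0.2 rad and z of cover_long in the frame of pad_long below 0.01 m and angle between cover_long's own z axis and vertical below 0.1 rad and linear speed of cover_long below 0.02 m/s and angular speed of cover_long below 0.2 rad/s and contact force between the fingers and cover_long below 0.1 N), for 0.2 s.
2. the second longest cover lies flat on its pad, within 12 mm of centre and 0.2 rad of its outline, released and at rest (horizontal distance between cover_second and pad_second below 0.012 m and angle between the x axis of cover_second and the x axis of pad_second, either way round below 0.2 rad and z of cover_second in the frame of pad_second below 0.01 m and angle between cover_second's own z axis and vertical below 0.1 rad and linear speed of cover_second below 0.02 m/s and angular speed of cover_second below 0.2 rad/s and contact force between the fingers and cover_second below 0.1 N), for 0.2 s.
3. the third longest cover lies flat on its pad, within 12 mm of centre and 0.2 rad of its outline, released and at rest (horizontal distance between cover_third and pad_third below 0.012 m and angle between the x axis of cover_third and the x axis of pad_third, either way round below 0.2 rad and z of cover_third in the frame of pad_third below 0.01 m and angle between cover_third's own z axis and vertical below 0.1 rad and linear speed of cover_third below 0.02 m/s and angular speed of cover_third below 0.2 rad/s and contact force between the fingers and cover_third below 0.1 N), for 0.2 s.
4. the shortest cover lies flat on its pad, within 12 mm of centre and 0.2 rad of its outline, released and at rest (horizontal distance between cover_short and pad_short below 0.012 m and angle between the x axis of cover_short and the x axis of pad_short, either way round below 0.2 rad and z of cover_short in the frame of pad_short below 0.01 m and angle between cover_short's own z axis and vertical below 0.1 rad and linear speed of cover_short below 0.02 m/s and angular speed of cover_short below 0.2 rad/s and contact force between the fingers and cover_short below 0.1 N), for 0.2 s.
At the end, for the whole second after the job is handed in: each of the four covers lies flat and upright on the pad of its own length, its centre within 12 mm of the pad's centre and its length within 0.2 rad of the outline (either way round), released and at rest; knob and gauge within 20 mm of where they were and not tipped (all of step 1 and all of step 2 and all of step 3 and all of step 4); the robot touches nothing.
It fails at once if the lock knob is shifted by more than 20 mm or tipped (distance of lock_knob from where it was at the start of the episode above 0.02 m or angle between lock_knob's own z axis and vertical above 0.4 rad).
It fails at once if the striker gauge is shifted by more than 20 mm or tipped (distance of striker_gauge from where it was at the start of the episode above 0.02 m or angle between striker_gauge's own z axis and vertical above 0.4 rad).
It also fails if it takes over 102 s, if anything falls off the work surface, if the arm or the gripper's body presses on something with over 40 N, if the wrist force passes 120 N, or if a joint passes its speed limit or range.

## Robot

A 7-joint arm with a two-finger parallel gripper is mounted at the origin on the work surface. World frame = base frame: x ahead of the robot, y to its left, z up, the work surface at z = 0. Lengths are in m, angles in rad, forces in N, time in s.
With the tool pointing down it reaches from about 0.35 to 0.9 m from the base axis. Payload 19.9 kg.
Tool frame: the origin (TCP) lies midway between the tips of the shut fingers; the grasp point (between the pads) lies 19 mm behind it; z points along the fingers, y is the direction in which the jaws open and shut (so a half turn about z gives the same grasp; the last joint's range is limited). The gripper opens to 94 mm and grips with 3 to 60 N. Pads are 16 mm wide; open, the fingers measure 119 mm over their backs; the gripper's body (75 mm by 177 mm) begins 78 mm behind the grasp point.
Start: joints at [1.3, 0.417, -0.01, 1.614, 0.005, 1.111, -0.053], TCP at [0.142, -0.609, 0.182] pointing down, gripper open.
Joint ranges: [-2.81, 2.81], [-0.39, 2.02], [-1.27, 1.25], [0.06, 2.57], [-1.19, 4.33], [0.19, 2], [-2.82, 2.82]. Speed limits (rad/s): [1.89, 1.89, 2.39, 2.39, 3.01, 3.01, 3.01].

## Interface

Orientations are given as a rotation vector (axis times angle).
In Python, from station import robot gives the robot as it stands. Calls block until the motion is done:
- robot.move_to(position, orientation): joint-space move of the TCP to a pose.
- robot.servo_line(position, rot=None, v=0.15, contact_N=None): straight line of the TCP; rot=None keeps the orientation; v is the mean speed in m/s. With contact_N (N) it stops when the force on the tool has changed by that much, and returns True; else False.
- robot.move_j(angles): joint-space move.
- robot.grip(opening, f_grip=None): opening from 0.0 (shut) to 1.0 (fully open); f_grip is the grip in N (None keeps the last); returns when the fingers have stopped.
- robot.hold(seconds).
- robot.ik(position, orientation): joint angles nearest the present ones, or None.
- robot.read_camera(name): name is "scene" or "top" or "wrist"; returns the picture (400x640x3 uint8, red, green, blue); there is no depth.
- robot.camera_info(name): a dict with "mtx" (3x3 intrinsics, pixels), "k1" (the pictures are not rectified: a ray, as slopes to the right and down, at radius r is drawn at 1 + k1 r^2 times it, then the intrinsics apply), "T" (4x4, takes a point from camera to world coordinates). Camera axes: x right, y down, z forward; pixel columns grow to the right and rows downward; lengths in m; the calibration is good to about 2 mm. A picture is of the moment at which its call begins: read the wrist's pose just before it. camera_info takes no time and is no camera call; for the wrist camera it gives the pose at the moment of the call.
A pose or a line that the arm cannot do raises robot.IKError and nothing moves.
- robot.sign_off(): hands the job in, once; it reports no verdict.
Readings, each from a call of its own:
- robot.current_clock(): time.
- robot.current_joints(): joint angles.
- robot.current_qd(): joint speeds.
- robot.current_effort(): joint torques, N m.
- robot.current_eef_pos(): TCP position.
- robot.current_eef_rot(): TCP orientation.
- robot.current_wrist_force(): force on the tool from outside, world axes, zero at the start.
- robot.current_moment(): the same for the moment, N m.
- robot.current_gripper_width(): opening from 0.0 (shut) to 1.0 (fully open).
Only numpy, scipy, OpenCV 4.12 (cv2) and the standard library are available. Lean on these libraries where they do the work, as an engineer would, in place of code of your own. Each camera call takes 0.05 s, during which the arm holds its last target. There are 200 camera calls.

## Working session

There is one attempt and no reset: what is moved stays moved. The work goes in short steps, each a Python script; the robot and the scene stay as the last script left them, time stands still between calls to the robot, and variables do not carry over. Pictures are saved under pics/ and viewed, about 12 in all and at most 16, crops included, and the job is handed in when it is done.

```bash
ls; mkdir -p pics; python3 - <<'E'
from station import robot
import cv2,numpy as np
for n in("top","scene"):
    im=robot.read_camera(n); cv2.imwrite(f"pics/{n}0.png",im[:,:,::-1])
    i=robot.camera_info(n); print(n,i["mtx"],i["k1"],np.round(i["T"],4))
print(robot.current_eef_rot(),robot.current_clock())
E
```

```text
pics
top [[458.99280455   0.         315.56701321]
 [  0.         458.99280455 200.78994416]
 [  0.           0.           1.        ]] -0.07493398875423839 [[-0.0078 -0.9944  0.1056  0.5102]
 [-0.9998  0.0094  0.0151  0.0021]
 [-0.016  -0.1054 -0.9943  1.2209]
 [ 0.      0.      0.      1.    ]]
scene [[419.76335516   0.         321.4594645 ]
 [  0.         419.76335516 200.09473687]
 [  0.           0.           1.        ]] -0.1055356553823369 [[-0.3312  0.6713 -0.663   1.1844]
 [ 0.9436  0.2326 -0.2358  0.2112]
 [-0.004  -0.7037 -0.7105  0.6441]
 [ 0.      0.      0.      1.    ]]
[-3.11998429e+00 -3.58527563e-01  3.19420941e-04] 0.1
```

View pics/top0.png

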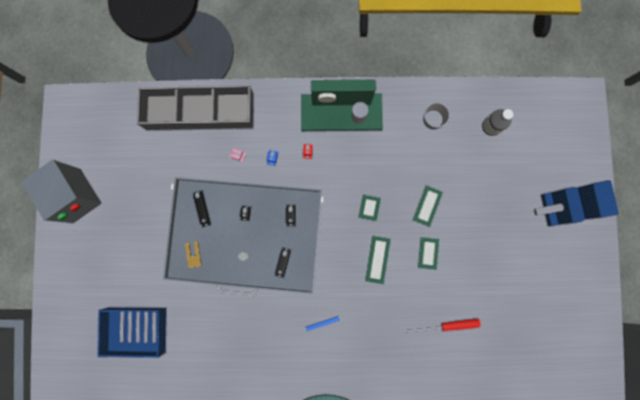

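View pics/scene0.png

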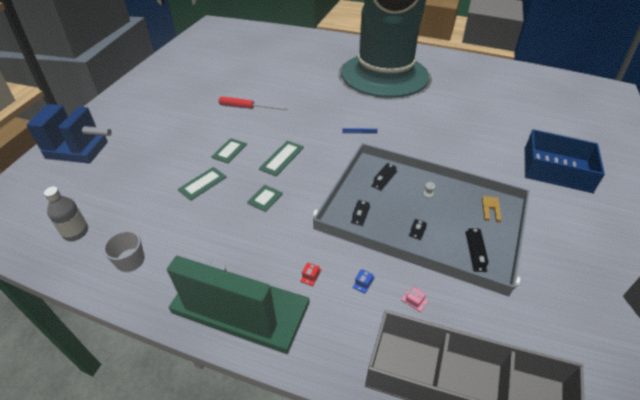

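Candidates in the top view for the covers are the black parts at (201,209), (245,213), (291,215) and (283,262), all in the drawer. The look-alikes are pink (237,155), blue (272,157) and red (308,151), all outside the drawer and not meant. The knob is at (243,256) and the gauge at (193,255). The pads are at (370,208), (428,205), (377,260) and (428,253). Next I measure all of these and check the covers in a close crop.

```bash
cat > h.py <<'E'
from station import robot
import cv2,numpy as np
from scipy.spatial.transform import Rotation as R
def cast(info,px,z):
    """pixels (N,2) -> world xy on plane z"""
    K,k1,T=info["mtx"],info["k1"],info["T"]
    n=cv2.undistortPoints(np.float64(px).reshape(-1,1,2),K,np.array([k1,0,0,0,0.])).reshape(-1,2)
    d=np.c_[n,np.ones(len(n))]@T[:3,:3].T
    o=T[:3,3]; return (o+d*((z-o[2])/d[:,2])[:,None])[:,:2]
def blobs(mask,info,z,amin):
    out=[]
    for c in cv2.findContours(mask.astype(np.uint8),cv2.RETR_EXTERNAL,cv2.CHAIN_APPROX_NONE)[0]:
        if cv2.contourArea(c)<amin: continue
        w=cast(info,c,z); (cx,cy),(a,b),_=r=cv2.minAreaRect(np.float32(w*1000))
        p=cv2.boxPoints(r)/1000; e=p[1]-p[0]; f=p[2]-p[1]
        e=e if np.linalg.norm(e)>np.linalg.norm(f) else f
        (u,v),_=cv2.minEnclosingCircle(c)
        out.append(dict(c=np.array([cx,cy])/1000,L=max(a,b),W=min(a,b),yaw=np.arctan2(e[1],e[0])%np.pi,px=(int(u),int(v))))
    return sorted(out,key=lambda o:-o["L"])
def rot(yaw_y):
    """tool down, jaw (y) axis at world angle yaw_y"""
    y=np.array([np.cos(yaw_y),np.sin(yaw_y),0]); z=np.array([0,0,-1.])
    return R.from_matrix(np.c_[np.cross(y,z),y,z]).as_rotvec()
def show(l):
    for o in l: print(o["px"],np.round(o["c"],4),"L %.1f W %.1f yaw %.3f"%(o["L"],o["W"],o["yaw"]))
E
python3 - <<'E'
from h import *
im=cv2.imread("pics/top0.png"); i=robot.camera_info("top")
g=im.max(2); m=g<50
d=np.zeros_like(m); d[186:285,172:316]=1
print("covers");show(blobs(m&d,i,.015,15))
h=cv2.cvtColor(im,cv2.COLOR_BGR2HSV)
p=(h[...,0]>50)&(h[...,0]<95)&(h[...,1]>70); q=np.zeros_like(p); q[180:295,340:460]=1
print("pads");show(blobs(p&q,i,.006,50))
print("cream");show(blobs((im.min(2)>185)&q,i,.006,30))
print("knob/gauge",cast(i,[(243,257),(193,255)],.02))
cv2.imwrite("pics/crop0.png",cv2.resize(im[175:300,160:450],None,fx=2.75,fy=2.75,interpolation=cv2.INTER_CUBIC))
print(cast(i,[(176,180),(321,190),(313,291),(166,278)],.03))
for n in("wrist",):
    w=robot.camera_info(n); print(w["mtx"],w["k1"]); T=np.eye(4);T[:3,:3]=R.from_rotvec(robot.current_eef_rot()).as_matrix();T[:3,3]=robot.current_eef_pos();print(np.round(np.linalg.inv(T)@w["T"],3))
E
```

```text
covers
(201, 208) [0.6205 0.3247] L 87.7 W 24.1 yaw 0.265
pads
(377, 259) [ 0.4828 -0.1408] L 117.6 W 45.8 yaw 2.963
(428, 206) [ 0.6234 -0.2766] L 97.1 W 45.3 yaw 2.748
(428, 253) [ 0.4981 -0.2751] L 77.2 W 45.5 yaw 3.020
(369, 207) [ 0.6204 -0.1219] L 59.2 W 45.4 yaw 2.933
cream
(377, 259) [ 0.4826 -0.1414] L 93.4 W 22.8 yaw 2.969
(427, 205) [ 0.6236 -0.2774] L 73.1 W 22.1 yaw 2.745
(428, 253) [ 0.4981 -0.2759] L 53.7 W 21.6 yaw 3.022
(369, 207) [ 0.6202 -0.1222] L 36.0 W 22.3 yaw 2.958
knob/gauge [[0.49185364 0.21100565]
 [0.49755173 0.3433912 ]]
[[0.69562548 0.39019572]
 [0.66488172 0.00572154]
 [0.40413792 0.02853774]
 [0.43818546 0.41113751]]
[[282.22833423   0.         319.73021113]
 [  0.         282.22833423 197.91235542]
 [  0.           0.           1.        ]] -0.05064151566340183
[[ 0.    -0.972 -0.237  0.069]
 [ 1.     0.     0.001  0.   ]
 [-0.001 -0.237  0.972 -0.204]
 [ 0.     0.     0.     1.   ]]
```

View pics/crop0.png

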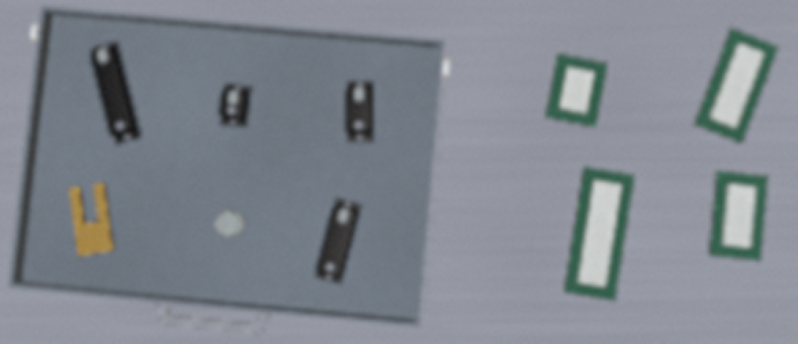

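The crop shows the four black covers: long (115,92), short (235,105), third (360,110) and second (338,240). Each pad outline matches one cover length. I'll take closer wrist views of the drawer and pads and measure from those.

```bash
cat >> h.py <<'E'
def best(pos,yaw):
    """pick jaw half-turn keeping the last joint nearest mid range"""
    s=[]
    for k in(0,np.pi):
        q=robot.ik(pos,rot(yaw+k))
        if q is not None: s.append((abs(q[6]),yaw+k))
    return min(s)[1]
def covers(im,i,roi,zs=.015,thr=60,amin=40):
    m=((im.max(2)<thr)&roi).astype(np.uint8)
    return blobs(cv2.morphologyEx(m,cv2.MORPH_CLOSE,np.ones((7,7))),i,zs,amin)
E
python3 - <<'E'
from h import *
im=cv2.imread("pics/top0.png"); i=robot.camera_info("top")
d=np.zeros(im.shape[:2],bool); d[188:283,178:310]=1
show(covers(im,i,d,thr=75))
for k,(p) in enumerate([(.50,-.2,.2),(.50,.21,.2)]):
    y=best(p,np.pi/2); robot.move_to(p,rot(y)); robot.hold(.2)
    i=robot.camera_info("wrist"); w=robot.read_camera("wrist")[:,:,::-1].copy(); cv2.imwrite(f"pics/w{k}.png",w); np.save(f"w{k}T.npy",i["T"])
    print(k,y,robot.current_clock(),np.round(i["T"],3).tolist())
cv2.imwrite("pics/wboth.png",np.vstack([cv2.resize(cv2.imread(f"pics/w{k}.png"),(480,300)) for k in(0,1)]))
E
```

```text
(201, 208) [0.6206 0.3244] L 92.9 W 27.4 yaw 0.265
(281, 261) [0.4779 0.1083] L 73.1 W 24.4 yaw 2.881
(290, 215) [0.6012 0.0868] L 53.0 W 23.8 yaw 3.138
(245, 213) [0.6081 0.2079] L 35.2 W 26.0 yaw 3.006
0 4.71238898038469 2.3167 [[-0.0, -0.972, -0.237, 0.569], [-1.0, 0.001, -0.001, -0.2], [0.001, 0.237, -0.972, 0.404], [0.0, 0.0, 0.0, 1.0]]
1 1.5707963267948966 4.45 [[0.001, 0.972, 0.235, 0.433], [1.0, -0.0, -0.001, 0.21], [-0.001, 0.235, -0.972, 0.404], [0.0, 0.0, 0.0, 1.0]]
```

View pics/wboth.png

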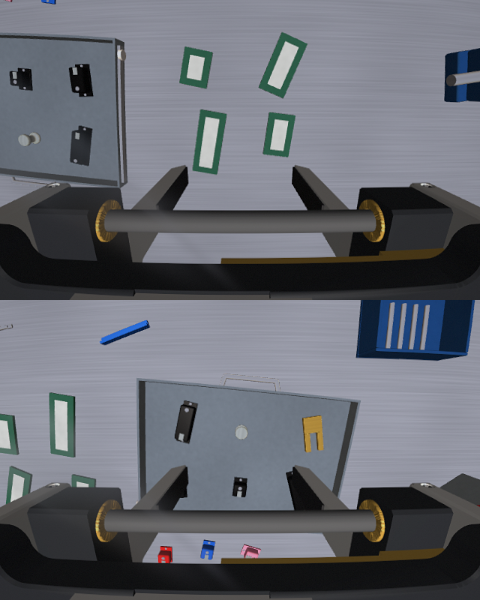

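```bash
python3 - <<'E'
from h import *
i=dict(robot.camera_info("wrist"))
im=cv2.imread("pics/w0.png"); i["T"]=np.load("w0T.npy")
h=cv2.cvtColor(im,cv2.COLOR_BGR2HSV)
q=np.zeros(im.shape[:2],bool); q[30:240,220:420]=1
p=(h[...,0]>50)&(h[...,0]<95)&(h[...,1]>70)
print("pads w0");show(blobs(p&q,i,.006,200))
q[:]=0;q[70:230,0:150]=1
print("cov w0");show(covers(im,i,q,thr=50,amin=100))
im=cv2.imread("pics/w1.png"); i["T"]=np.load("w1T.npy")
q[:]=0;q[120:270,190:345]=1
print("cov w1");show(covers(im,i,q,thr=50,amin=100))
E
```

```text
pads w0
(278, 189) [ 0.4832 -0.141 ] L 121.0 W 49.0 yaw 2.965
(376, 86) [ 0.6238 -0.2767] L 101.5 W 49.6 yaw 2.747
(372, 179) [ 0.4986 -0.275 ] L 80.9 W 49.7 yaw 3.022
(260, 89) [ 0.6206 -0.1215] L 63.6 W 49.9 yaw 2.935
cov w0
(108, 107) [0.6013 0.088 ] L 55.5 W 39.9 yaw 3.132
(28, 106) [0.6086 0.2086] L 45.8 W 38.1 yaw 1.451
(112, 184) [0.4963 0.1037] L 44.8 W 36.6 yaw 2.865
(106, 207) [0.4584 0.1143] L 38.0 W 30.0 yaw 1.325
cov w1
(191, 179) [0.5042 0.0279] L 171.6 W 4.5 yaw 3.037
(230, 246) [0.6119 0.0885] L 96.4 W 37.8 yaw 2.459
(248, 162) [0.4765 0.109 ] L 75.4 W 28.8 yaw 2.879
(319, 249) [0.6057 0.2092] L 39.6 W 25.7 yaw 3.018
```

Top and wrist agree within 1 mm on the pads and clearly visible covers. Now the longest cover.

```bash
cat >> h.py <<'E'
COV=dict(long=(.6206,.3244,.265),second=(.4772,.1087,2.880),third=(.6012,.0872,3.136),short=(.6065,.2086,3.012))
PAD=dict(long=(.4830,-.1410,2.966),second=(.6237,-.2768,2.747),third=(.4984,-.2752,3.021),short=(.6205,-.1218,2.935))
def pick(n,zg=.008,f=35):
    x,y,a=COV[n]; j=best((x,y,.10),a+np.pi/2); r=rot(j)
    robot.grip(.5); robot.move_to((x,y,.10),r)
    robot.servo_line((x,y,.035),v=.15)
    hit=robot.servo_line((x,y,zg),v=.06,contact_N=8)
    p=robot.current_eef_pos(); robot.grip(0,f)
    w=robot.current_gripper_width()
    robot.servo_line((x,y,.12),v=.15); robot.hold(.2)
    print(n,"hit",hit,np.round(p,4),"width mm",w*94,"after lift",robot.current_gripper_width()*94,"t",robot.current_clock())
    return j
def place(n,j,zg=.008):
    x,y,a=PAD[n]; k=a+np.pi/2; k+=np.pi*np.round((j-k)/np.pi); r=rot(k)
    robot.move_to((x,y,.10),r); robot.hold(.15)
    robot.servo_line((x,y,.03),v=.15)
    hit=robot.servo_line((x,y,zg+.0025),v=.04,contact_N=10); robot.hold(.15)
    print("place",hit,np.round(robot.current_eef_pos(),4),np.round(robot.current_wrist_force(),1),"w",robot.current_gripper_width()*94)
    robot.grip(.45); robot.hold(.1)
    robot.servo_line((x,y,.10),v=.15); print("t",robot.current_clock())
def check(n,tag):
    x,y,a=PAD[n]
    im=robot.read_camera("top")[:,:,::-1].copy(); cv2.imwrite(f"pics/top_{tag}.png",im); return im
E
python3 - <<'E'
from h import *
j=pick("long"); 
w=robot.read_camera("wrist")[:,:,::-1]; cv2.imwrite("pics/held.png",w)
E
```

```text
long hit False [0.6205 0.3246 0.0079] width mm 0.20022669061375364 after lift 0.5504342860809207 t 9.2333
```

View pics/held.png

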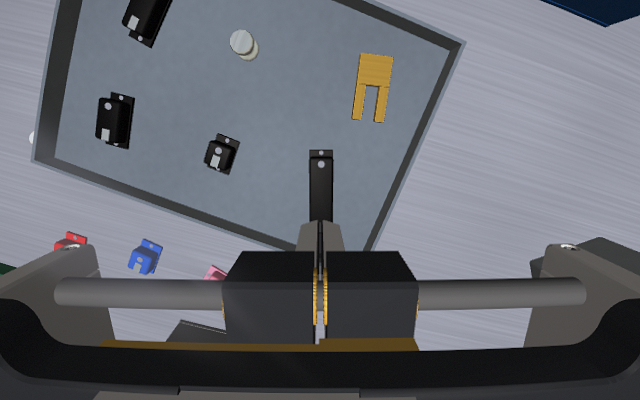

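The gripper shut fully without the cover. The image shows the long cover still in the drawer at (320,190), ahead of the fingers. I'll back off and measure where it is now.

```bash
python3 - <<'E'
from h import *
i=robot.camera_info("wrist"); 
print("lug end of long / TCP", cast(i,[(321,150)],.008), robot.current_eef_pos())
T=np.linalg.inv(i["T"]); 
for z in(.12,.026): 
    p=T@np.r_[robot.current_eef_pos()[:2],z,1]; print(i["mtx"]@(p[:3]/p[2]))
print(COV["long"])
p=(.53,.0,.25); robot.move_to(p,rot(best(p,np.pi/2)))
im=robot.read_camera("top")[:,:,::-1].copy(); cv2.imwrite("pics/top1.png",im)
it=robot.camera_info("top")
d=np.zeros(im.shape[:2],bool); d[188:283,178:310]=1
show(covers(im,it,d,thr=75)); print(robot.current_clock())
E
```

```text
lug end of long / TCP [[0.57615479 0.31338868]] [0.62035696 0.32428046 0.11930362]
[320.0608583  221.07599611   1.        ]
[320.01251638 193.77188439   1.        ]
(0.6206, 0.3244, 0.265)
(283, 251) [0.4982 0.124 ] L 132.5 W 41.1 yaw 0.393
(294, 216) [0.602  0.0913] L 101.7 W 84.1 yaw 2.823
(201, 208) [0.6206 0.3244] L 92.7 W 26.7 yaw 0.275
(244, 212) [0.6082 0.208 ] L 35.1 W 25.1 yaw 3.024
10.6833
```

The cover did not move, so the fingers slid off its top. Now I go lower, close in stages with force readings, and take a picture.

```bash
python3 - <<'E'
from h import *
x,y,a=COV["long"]; j=best((x,y,.10),a+np.pi/2)
robot.grip(.5); robot.move_to((x,y,.10),rot(j)); robot.servo_line((x,y,.03),v=.2)
print(robot.servo_line((x,y,.0055),v=.04,contact_N=8))
cv2.imwrite("pics/d1.png",robot.read_camera("wrist")[:,:,::-1])
for g in(.36,.29,.26,.2):
    robot.grip(g,30); print(g,robot.current_gripper_width()*94,np.round(robot.current_wrist_force(),1),np.round(robot.current_eef_pos(),4))
    if g==.26: cv2.imwrite("pics/d2.png",robot.read_camera("wrist")[:,:,::-1])
cv2.imwrite("pics/d3.png",robot.read_camera("wrist")[:,:,::-1]);print(robot.current_clock())
a=[cv2.imread(f"pics/d{k}.png")[100:300,180:460] for k in(1,2,3)]
cv2.imwrite("pics/d.png",cv2.resize(np.vstack(a),None,fx=1,fy=1))
E
```

```text
False
0.36 33.6215530729363 [ 0.2 -0.2 -0.5] [0.6206 0.3244 0.0056]
0.29 27.55001479873337 [ 0.7 -1.1 -0.5] [0.6206 0.3244 0.0055]
0.26 24.402850269629237 [-0.   0.9  0.6] [0.6206 0.3243 0.0055]
0.2 18.71580783449224 [-1.1  0.7  0.6] [0.6206 0.3244 0.0055]
15.7333
```

View pics/d.png

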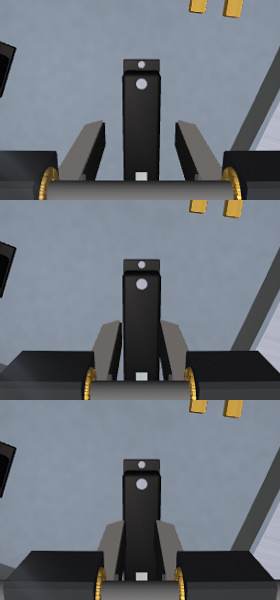

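In all three views the fingertips sit nearer the camera than the stated TCP: they are drawn at about 1.5–1.6 px/mm where 1.3 is expected, and they overlap the cover's top edges. So the tips appear to be well above the reported TCP. I'll open and feel for the drawer floor.

```bash
python3 - <<'E'
from h import *
x,y,a=COV["long"]
robot.grip(.5)
f0=robot.current_wrist_force()
hit=robot.servo_line((x,y,-.03),v=.03,contact_N=6)
p=robot.current_eef_pos(); print(hit,np.round(p,4),np.round(robot.current_wrist_force()-f0,1),robot.current_clock())
cv2.imwrite("pics/e1.png",robot.read_camera("wrist")[:,:,::-1][100:300,180:460])
E
```

```text
True [ 0.6205  0.3243 -0.0193] [-0.4 -2.7  9.1] 17.1833
```

View pics/e1.png

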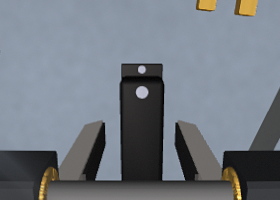

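Contact with the floor came at a reported z of −19.3 mm, while the floor is at +4 mm. The tips are therefore about 23 mm above the reported TCP, and I'll use that offset from here.

```bash
sed -i 's/zg=.008/zg=-.0165/g; s/(x,y,.035)/(x,y,.012)/; s/(x,y,.03),v=.15)/(x,y,.007),v=.15)/' h.py; python3 - <<'E'
from h import *
x,y,a=COV["long"]; j=best((x,y,.10),a+np.pi/2)
robot.servo_line((x,y,-.0165),v=.05); robot.grip(0,35); print(robot.current_gripper_width()*94)
robot.servo_line((x,y,.10),v=.15); robot.hold(.2); print(robot.current_gripper_width()*94,np.round(robot.current_wrist_force(),2))
cv2.imwrite("pics/held2.png",robot.read_camera("wrist")[:,:,::-1])
if robot.current_gripper_width()*94>20:
    place("long",j)
    cv2.imwrite("pics/pl.png",robot.read_camera("wrist")[:,:,::-1])
cv2.imwrite("pics/hp.png",np.vstack([cv2.resize(cv2.imread(f"pics/{k}.png"),(448,280)) for k in("held2","pl")]))
E
```

```text
25.586152852627816
25.914673913669183 [-0.25  0.37 -1.68]
place True [ 0.4826 -0.141  -0.0148] [-1.4 -0.6  8. ] w 25.574983291232968
t 24.0333
```

View pics/hp.png

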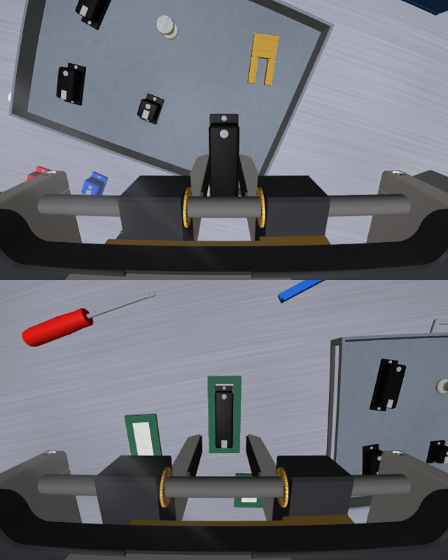

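The cover is held and placed. Some cream shows at the far end of the outline (224,383), so I'll measure the centring from both cameras.

```bash
cat >> h.py <<'E'
def verify(n,tag):
    x,y,a=PAD[n]; i=robot.camera_info("top"); im=robot.read_camera("top")[:,:,::-1].copy(); cv2.imwrite(f"pics/v_{tag}.png",im)
    m=np.zeros(im.shape[:2],bool); P=np.c_[i["T"][:3,:3],i["T"][:3,3]]
    p=np.linalg.inv(i["T"])@[x,y,.006,1]; u,v=(i["mtx"]@(p[:3]/p[2]))[:2]; u,v=int(u),int(v); m[v-25:v+25,u-25:u+25]=1
    for o in covers(im,i,m,zs=.017,thr=70,amin=15)[:2]:
        d=o["c"]-[x,y]; l=np.array([np.cos(a),np.sin(a)]); da=(o["yaw"]-a+np.pi/2)%np.pi-np.pi/2
        print("verify",n,"L %.0f W %.0f along %.1f across %.1f mm ang %.3f"%(o["L"],o["W"],d@l*1e3,(d[1]*l[0]-d[0]*l[1])*1e3,da))
E
python3 - <<'E'
from h import *
i=robot.camera_info("wrist"); im=cv2.imread("pics/pl.png")
m=np.zeros(im.shape[:2],bool); m[140:248,300:344]=1
print("wrist z.012");show(covers(im,i,m,zs=.012,thr=55)); print(PAD["long"])
robot.move_to((.53,.05,.2),robot.current_eef_rot()); verify("long","a"); print(robot.current_clock())
im=cv2.imread("pics/v_a.png"); print(im.shape)
cv2.imwrite("pics/va.png",cv2.resize(im[170:300,160:460],None,fx=2.6,fy=2.6,interpolation=cv2.INTER_CUBIC))
E
```

```text
wrist z.012
(319, 195) [ 0.484  -0.1416] L 95.9 W 27.0 yaw 2.976
(0.483, -0.141, 2.966)
verify long L 89 W 26 along -2.6 across 0.5 mm ang -0.011
verify long L 35 W 6 along 54.9 across -44.1 mm ang 0.724
25.0167
(400, 640, 3)
```

View pics/va.png

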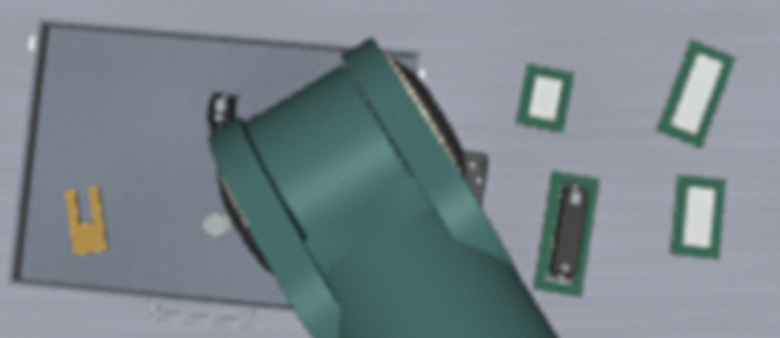

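The long cover is centred within about 3 mm and 0.01 rad on its pad in both views. Now the second.

```bash
cat >> h.py <<'E'
def job(n):
    j=pick(n)
    assert robot.current_gripper_width()*94>20,"no grasp"
    cv2.imwrite(f"pics/h_{n}.png",robot.read_camera("wrist")[:,:,::-1])
    place(n,j); robot.move_to((.53,.08,.2),robot.current_eef_rot()); verify(n,n)
E
python3 -c "
from h import *
job('second'); print(robot.current_clock())"
```

```text
second hit False [ 0.4771  0.1089 -0.0165] width mm 25.578622542844663 after lift 25.51768288948401 t 29.0
place True [ 0.6232 -0.2768 -0.0144] [-1.6  0.2  7.7] w 25.89589372742274
t 33.675
verify second L 72 W 27 along 0.6 across 0.4 mm ang -0.002
35.15
```

```bash
python3 -c "
from h import *
job('third'); print(robot.current_clock())"
```

```text
third hit False [ 0.6012  0.0874 -0.0166] width mm 25.79766403522155 after lift 25.973713792803704 t 39.1167
place True [ 0.498  -0.2752 -0.0144] [-2.4  0.3  9.6] w 25.688601413665026
t 43.6917
verify third L 46 W 27 along 0.1 across 0.8 mm ang -0.009
45.125
```

```bash
python3 - <<'E'
from h import *
job('short'); p=(.5,.4,.25); robot.move_to(p,rot(best(p,np.pi/2)))
for n in PAD: verify(n,"fin_"+n)
im=cv2.imread("pics/v_fin_short.png"); s=robot.read_camera("scene")[:,:,::-1]
cv2.imwrite("pics/fin.png",np.vstack([cv2.resize(im[170:300,150:460],(700,294),interpolation=cv2.INTER_CUBIC),cv2.resize(s[90:310,150:560],(560,300))[:, :].copy() if 0 else cv2.copyMakeBorder(cv2.resize(s[90:310,150:560],(560,300)),0,0,0,140,cv2.BORDER_CONSTANT)]))
print(robot.current_clock())
E
```

```text
short hit False [ 0.6064  0.2088 -0.0165] width mm 25.72451094343487 after lift 25.561113065749065 t 49.2833
place True [ 0.6201 -0.122  -0.0144] [-3.1 -0.5  8.8] w 25.813489326578782
t 53.7
verify short L 33 W 26 along -1.5 across 1.2 mm ang 0.031
verify long L 89 W 26 along -2.6 across 0.5 mm ang -0.011
verify second L 72 W 28 along 0.6 across 0.8 mm ang -0.002
verify third L 48 W 28 along -1.0 across 0.9 mm ang -0.009
verify short L 33 W 25 along -1.3 across 1.3 mm ang -0.001
56.1917
```

View pics/fin.png

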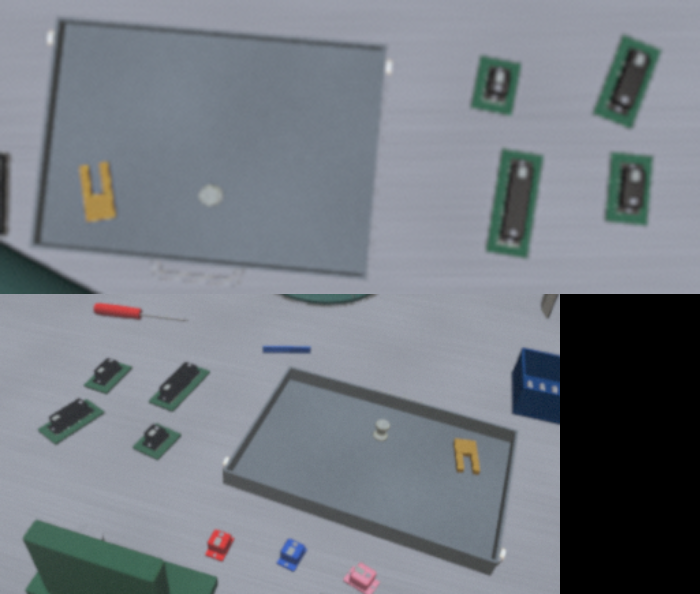

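The final picture shows all four covers flat on their own pads, at (497,85), (630,80), (515,203) and (630,188). The knob at (210,195) and the gauge at (98,193) are still in place, and the arm is clear of everything. I'm handing the job in.

```bash
python3 -c "
from station import robot
robot.sign_off(); print(robot.current_clock())"
```

```text
the job is handed in; nothing more can be done
the job is handed in; nothing more can be done
```

All four black covers are on their own pads, set down longest first and shortest last, and I handed the job in at about 56 s. No verdict is reported.

**Failed grasp:** My first grasp of the long cover closed on nothing. The real fingertips sit about 23 mm above the reported TCP, which I confirmed by touching the drawer floor. I corrected for that, and every later grasp read about 26 mm wide. The cover did not move in that attempt.

**Last checks:** The final top-camera check put each cover within 3 mm of its pad centre and 0.011 rad of its outline. The long cover is the furthest off, at −2.6 mm along its length. The wrist camera put the long cover closer, at about 1 mm. One check of the short cover read 0.031 rad, and a repeat read 0.001 rad.

**Knob and gauge:** Both look upright and undisturbed in the last picture. I judged that by eye and did not re-measure their positions.

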